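Turn the cuvette block to face the light bar

TASK

Turn the heavy metal cuvette block on the spot, well clear of the bar and with its middle straying no more than about 4 cm, by pushing alternate corners with the fingertips until one of its two long windowed sides faces the dark light bar. Then push it up against the bar so that this long side sits flat on the bar's face and the block is centred along the bar to within about 1.5 cm. Never pinch, lift or tip the block, and leave the things standing round it alone.

Things in the scene. Friction and masses are not known exactly. Their poses are not given: they have to be found in the camera images.
- cuvette_block: loose bare-metal block, 96 x 140 mm, 60 mm high, 0.7 to 1 kg, too wide to grip. Origin: centre of its underside, z up. x is normal to the two long sides, 48 mm either side of the origin, each with five narrow dark upright windows; y runs along its length to plain ends at +-70 mm. Five 13 mm square wells in a row along y on top. Same when turned half round: either long side may face the bar.
- light_bar: fixed dark steel bar (the fence), 150 mm long, 45 mm high, 22 mm thick, foot and ribs behind it out to 60 mm. Origin: on the table at the middle of its flat working face. -x points out of that face to where the block stands, y runs along the face (ends at +-75 mm), z up. Five small dark ports on the face. With the block flat on it, the block's origin is at x = -48 mm here.
- cup: empty clear plastic cup, loose bystander, 74 mm wide, 88 mm high; origin: centre of its underside
- beaker: clear beaker, loose bystander, 83 mm wide, 96 mm high; origin: centre of its underside
- dye_bottle: small brown bottle with a white cap, loose bystander, 28 mm wide, 65 mm high; origin: centre of its underside
- tape: roll of brown tape lying flat, loose bystander, 94 mm wide, 48 mm high; origin: centre of its underside
- cuvette: empty clear square cuvette standing on end, loose bystander, 12 x 12 mm, 45 mm high; origin: centre of its underside
There are look-alikes about, which are no part of the job. Leave any blue look-alike of the cuvette_block alone.

How it is judged:
By the outcome, as a careful person would: the job done as asked, in the order asked, and still so for the second after the job is handed in, with the robot touching nothing.
It also fails if it takes over 67 s, if anything falls off the work surface, if the arm or the gripper's body presses on something with over 40 N, if the wrist force passes 120 N, or if a joint passes its speed limit or range.

ROBOT

A 6-joint arm with a two-finger parallel gripper is mounted at the origin on a cart in front of the work surface, level with it; the furniture and walls round the work are solid. World frame = base frame: x ahead of the robot, y to its left, z up, the work surface at z = 0. Lengths are in m, angles in rad, forces in N, time in s.
With the tool pointing down it reaches from about 0.275 to 0.825 m from the base axis. Payload 5.2 kg.
Tool frame: the origin (TCP) lies midway between the tips of the shut fingers; the grasp point (between the pads) lies 19 mm behind it; z points along the fingers, y is the line along which they close (so a half turn about z gives the same grasp; the last joint's range is limited). The gripper opens to 93 mm and grips with 3 to 60 N. Pads are 15 mm wide; open, the fingers measure 128 mm over their backs; the gripper's body (75 mm by 188 mm) begins 65 mm behind the grasp point.
Start: joints at [-1.358, 0.259, 1.535, -0, 1.348, -0.203], TCP at [0.222, -0.503, 0.219] pointing down, gripper open.
Joint ranges: [-3.14, 3.14], [-0.91, 2.08], [0.19, 2.58], [-1.22, 4.36], [0.22, 2.71], [-3.12, 3.12]. Speed limits (rad/s): [2.57, 2.57, 3.14, 3.14, 3.14, 3.14].

INTERFACE

Orientations are given as a 3x3 rotation matrix whose columns are the frame's x, y, z axes.
In Python, from rig import get_state, grab_frame, job_done, recognise, silhouettes gives the robot as it stands. The module is installed in compiled form; this text tells all that it offers.
- The arm moves only by the tool jog_arm, never from a script. Its argument "series" is one flat list of numbers, 7 for each row, row after row: the shift along the tool's x, y, z in mm, then the turn, a rotation vector about the tool's x, y, z in rad, then the opening, from 0 (shut) to 1 (fully open). A call has 1 to 20 rows; each row shifts and turns the commanded pose from where the row before left it, along the tool's axes as they then stand; what a row does not reach is not made up. A row lasts 1/8 s, in which the tool goes at most 62.5 mm and 10.7 degrees, less where a joint would pass 70% of its speed; a pose out of reach is approached as far as the arm can. A call with a gripper value outside its range is refused whole. The fingers move at their own pace and stop on an object; "grip_force" is the grip in N (left out, the last holds). Time passes only in rows, so rows that do not move let the fingers close. It gives the time, the measured TCP pose, the force, the opening and the grip force at its end, in the units of the state.
- get_state(): the state, without advancing time (a new reading comes with each control period).
- grab_frame(name): name is "scene" or "side" or "wrist"; returns a dict with "frame" (400x640x3 uint8, blue, green, red), "z_map" (400x640 float32, m along the optical axis (not along the pixel's ray), 0 where there is no reading), "mtx" (3x3 intrinsics, pixels), "dist_coeffs" ([k1, k2, p1, p2, k3] as OpenCV has them; the pictures are not rectified), "origin" and "orientation" of the camera in the world; the wrist camera has in their place "mount" (4x4, takes a point from camera to tool coordinates, whose origin is the TCP and whose axes are the flange's). Camera axes: x right, y up, looking along -z (the intrinsics and any distortion apply to the point x, -y, -z); pixel columns grow to the right and rows downward; lengths in m; the calibration is good to about 2 mm. A picture is of the moment at which its call begins: read the wrist's pose just before it.
- job_done(): hands the job in; it is judged then, once.
Trained networks look in the newest picture that a camera, given by its name, has taken for a name from the list of things; names that differ only in an ending like _2 or _b are one class to them, and where a whole thing is asked for, a point or a joint stands for the part that bears it (a point fixed in the world has none). Each returns a list of dicts, best first, with "p" (0 to 1); they miss things now and then, are a little off and sometimes report something else, mostly with a low value. They report only what shows in the picture. A call takes as long as a camera call. They do not tell look-alikes from the thing itself.
- recognise(camera, thing): "centre" ([row, column] in pixels, amid what is visible of it).
- silhouettes(camera, thing): "region" (400x640 bool, what is visible of it) and "centre" ([row, column] in pixels, amid what is visible of it).
The state is a dict: "time": time; "joint_pos": joint angles; "qd": joint speeds; "tau": joint torques, N m; "position": TCP position; "ee_rot": TCP orientation; "force": force on the tool from outside, world axes, zero at the start; "torque": the same for the moment, N m; "finger_gap": opening from 0.0 (shut) to 1.0 (fully open); "gripper_force": force on a finger pad.
Only numpy, scipy, OpenCV 4.12 (cv2) and the standard library are available. Lean on these libraries where they do the work, as an engineer would, in place of code of your own. Each camera call takes 0.05 s, during which the arm holds its last target. There are 200 camera calls.

## Working session

There is one attempt and no reset: what is moved stays moved. The work goes in short steps, Python scripts to look and compute and a tool call to move; the robot and the scene stay as the last step left them, time stands still between calls to the robot, and variables do not carry over. Pictures are saved under pics/ and viewed, at most 10 in all, crops included, and the job is handed in when it is done.

Besides the shell and the picture viewer there is one more tool, called after "Call:" in YAML: its name, and indented under it one key for each argument. jog_arm: Moves the arm, as the interface text tells. Its arguments: {"type":"object","properties":{"series":{"type":"array","items":{"type":"number"}},"grip_force":{"type":"number"}},"required":["series"]}

```bash
mkdir -p pics; cat > h.py <<'E'
import numpy as np, cv2
from rig import *
def cloud(f, mask=None, T=None):
    """world points (N,3) and pixels for mask"""
    z=f["z_map"]; m=(z>0) if mask is None else (mask&(z>0))
    r,c=np.nonzero(m); d=z[r,c]
    u=cv2.undistortPoints(np.stack([c,r],1).astype(np.float64).reshape(-1,1,2),f["mtx"],np.array(f["dist_coeffs"])).reshape(-1,2)
    P=np.stack([u[:,0]*d,-u[:,1]*d,-d],1)
    return P@np.array(f["orientation"]).T+np.array(f["origin"]), r, c
E
python3 - <<'E'
from h import *
for n in ("scene","side"):
    f=grab_frame(n); cv2.imwrite(f"pics/{n}0.png",f["frame"]); print(n,f["origin"])
    for t in "cuvette_block light_bar cup beaker dye_bottle tape cuvette".split():
        for s in silhouettes(n,t)[:3]:
            P,r,c=cloud(f,s["region"])
            if len(P): print(t,round(s["p"],2),np.round(s["centre"]),len(P),np.round(np.median(P,0),3),np.round(np.percentile(P,2,0),3),np.round(np.percentile(P,98,0),3))
s=get_state();print(s["time"],s["position"],s["ee_rot"],s["force"])
E
```

```text
scene [-0.29406654  0.76646094  0.59446747]
cuvette_block 0.89 [198. 360.] 1688 [0.443 0.047 0.057] [ 0.397 -0.03   0.003] [0.543 0.1   0.061]
cuvette_block 0.58 [187. 209.] 1843 [0.722 0.326 0.052] [0.677 0.251 0.003] [0.807 0.392 0.061]
light_bar 0.6 [175. 308.] 795 [0.67  0.042 0.026] [ 0.662 -0.04  -0.   ] [0.721 0.105 0.045]
cup 0.56 [208. 266.] 834 [0.529 0.278 0.065] [0.507 0.237 0.011] [0.577 0.303 0.087]
beaker 0.74 [173. 407.] 476 [ 0.462 -0.146  0.058] [ 0.437 -0.203  0.003] [ 0.498 -0.139  0.095]
dye_bottle 0.37 [205. 264.] 856 [0.532 0.278 0.066] [0.509 0.238 0.011] [0.577 0.303 0.087]
tape 0.87 [235. 284.] 1335 [0.434 0.284 0.03 ] [0.4   0.24  0.002] [0.486 0.324 0.049]
cuvette 0.57 [175. 308.] 813 [0.67  0.04  0.026] [ 0.662 -0.043 -0.001] [0.744 0.105 0.045]
cuvette 0.53 [165. 367.] 73 [ 0.603 -0.127  0.02 ] [ 0.597 -0.192 -0.003] [ 0.667 -0.119  0.045]
side [0.20553242 0.90154797 0.48584973]
cuvette_block 0.73 [214. 352.] 2952 [0.466 0.052 0.05 ] [ 0.401 -0.03   0.003] [0.556 0.101 0.061]
cuvette_block 0.65 [246. 169.] 4292 [0.728 0.333 0.051] [0.678 0.25  0.001] [0.
[... 367 characters left out ...]
]
beaker 0.8 [172. 387.] 1254 [ 0.46  -0.149  0.061] [ 0.431 -0.218  0.001] [ 0.498 -0.139  0.096]
beaker 0.52 [246. 274.] 1851 [0.539 0.287 0.061] [ 0.511  0.229 -0.001] [0.599 0.304 0.087]
dye_bottle 0.58 [229. 248.] 360 [0.638 0.204 0.034] [0.629 0.191 0.004] [0.652 0.211 0.065]
tape 0.93 [278. 325.] 2480 [0.444 0.295 0.029] [0.401 0.239 0.   ] [0.486 0.325 0.047]
cuvette 0.46 [183. 323.] 94 [ 0.605 -0.124  0.023] [ 0.6   -0.132  0.003] [ 0.616 -0.118  0.044]
0.8 [ 0.22217001 -0.50311619  0.21868075] [[ 9.14805404e-01  4.03894877e-01 -1.34917701e-05]
 [ 4.03894877e-01 -9.14805404e-01 -2.21389369e-05]
 [-2.12841474e-05  1.48035623e-05 -1.00000000e+00]] [ 0.12203248 -0.46963946  0.69370968]
```

View pics/scene0.png

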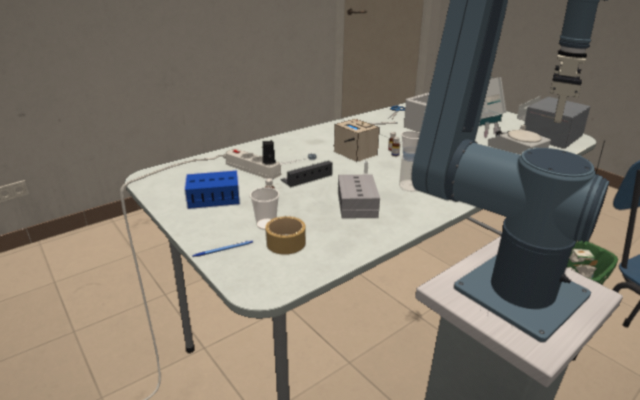

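View pics/side0.png

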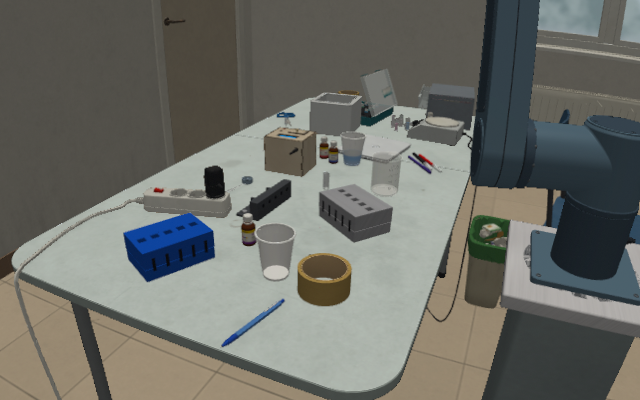

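The scene shows two candidates: the grey metal block at scene (198,360) / side (214,352), and a blue one at scene (187,209) / side (246,169). The grey one fits, since it is bare metal with windows and stands in front of the bar. The bar is at side (202,269). Next I'll fit poses and take a confirming crop.

```bash
cat >> h.py <<'E'
from scipy.optimize import least_squares
def rect_fit(P, zt, L, W, x0=None):
    Q=P[abs(P[:,2]-zt)<0.004][:,:2].astype(np.float32)
    # outlier trim: largest cluster near the median
    Q=Q[np.linalg.norm(Q-np.median(Q,0),axis=1)<0.1]
    (c,(w,h),a)=cv2.minAreaRect(Q)
    if w>h: ang=a
    else: ang=a+90; w,h=h,w
    return np.array(c),w,h,(ang+90)%180-90,len(Q)   # ang = direction of long axis, deg
E
python3 - <<'E'
from h import *
for n in ("scene","side"):
    f=grab_frame(n)
    if n=="side":cv2.imwrite("pics/crop0.png",cv2.resize(f["frame"][140:300,220:420],None,fx=3.5,fy=3.5,interpolation=cv2.INTER_CUBIC))
    P,r,c=cloud(f)
    for nm,(x0,x1,y0,y1),zt in (("block",(.38,.58,-.06,.13),.06),("bar",(.63,.76,-.07,.14),.045)):
        m=(P[:,0]>x0)&(P[:,0]<x1)&(P[:,1]>y0)&(P[:,1]<y1)
        print(n,nm,rect_fit(P[m],zt,0,0))
        q=P[m]; t=q[abs(q[:,2]-zt)<.004]; print(np.median(t[:,2]))
        if nm=="block": 
            s=q[(q[:,2]>.012)&(q[:,2]<.05)]
            # side-face lines
            for k in range(2):
                best=None
                for i in range(300):
                    a,b=s[np.random.randint(len(s),size=2),:2]; d=b-a; L=np.linalg.norm(d)
                    if L<.03: continue
                    nn=np.array([-d[1],d[0]])/L; inl=abs((s[:,:2]-a)@nn)<.002
                    if best is None or inl.sum()>best.sum(): best=inl
                l=cv2.fitLine(s[best,:2].astype(np.float32),cv2.DIST_L2,0,1e-3,1e-3).ravel(); e=(s[best,:2]-l[2:])@l[:2]
                print(" face dir",np.degrees(np.arctan2(l[1],l[0])),"pt",l[2:],"extent",np.percentile(e,1),np.percentile(e,99),best.sum()); s=s[~best]
        else:
            s=q[(q[:,2]>.008)&(q[:,2]<.040)]
            l=cv2.fitLine(s[:,:2].astype(np.float32),cv2.DIST_HUBER,0,1e-3,1e-3).ravel(); e=(s[:,:2]-l[2:])@l[:2]
            print(" allside",np.degrees(np.arctan2(l[1],l[0])),l[2:],np.percentile(e,[0.5,99.5]),len(s))
            o=np.argsort(t[:,1]); print(np.round(t[o][::max(1,len(o)//15)],3).tolist())
    # everything between 1cm and 15cm near the work area, for obstacles
    m=(P[:,2]>.012)&(P[:,2]<.2)&(P[:,0]>.25)&(P[:,0]<.8)&(P[:,1]>-.3)&(P[:,1]<.35)
    g=np.zeros((28,33),int); np.add.at(g,(((P[m,0]-.25)/.02).astype(int),((P[m,1]+.3)/.02).astype(int)),1)
    if n=="side":
        for i in range(27,-1,-1): print("%.2f "%(.25+.02*i)+"".join("#" if v>3 else "." for v in g[i][::-1]))
E
```

```text
scene block (array([0.47684988, 0.02422258]), 0.14423319697380066, 0.09647981077432632, -36.04917907714844, 868)
0.05899082603077088
 face dir 53.9092 pt [0.42185628 0.06386783] extent -0.046458222225601385 0.04720677226969137 352
 face dir 53.650898 pt [0.42686293 0.06545054] extent -0.04932358931697269 0.04454765506663626 70
scene bar (array([0.71028167, 0.03089007]), 0.15353654325008392, 0.09333214163780212, 86.83075714111328, 194)
0.04374951336990379
 allside 73.24843 [0.67830616 0.05254633] [-0.09617263  0.09819612] 590
[[0.664, -0.043, 0.042], [0.667, -0.03, 0.044], [0.661, -0.021, 0.042], [0.664, -0.009, 0.041], [0.678, 0.003, 0.046], [0.675, 0.013, 0.043], [0.673, 0.026, 0.044], [0.671, 0.035, 0.041], [0.674, 0.044, 0.043], [0.674, 0.054, 0.045], [0.685, 0.064, 0.044], [0.673, 0.073, 0.045], [0.684, 0.083, 0.043], [0.681, 0.092, 0.044], [0.685, 0.1, 0.045], [0.755, 0.109, 0.044]]
side block (array([0.47933656, 0.02459414]), 0.14421461522579193, 0.09937477856874466, -36.546207427978516, 1290)
0.05940397459562946
 face dir -36.09012 pt [0.50356877 0.06621763] extent -0.06415135
[... 1095 characters left out ...]
.59 .......................##.......#
0.57 ...###...........................
0.55 ..##.##.........##...............
0.53 ..##.##........####..............
0.51 ..####........#######............
0.49 ...##.........#######....####....
0.47 ..####.......#######....##.##....
0.45 .##..##.....#######.....##..#....
0.43 .##..##.....#######......####....
0.41 .#####........####........#......
0.39 ..####.........##................
0.37 .................................
0.35 .................................
0.33 .................................
0.31 .................................
0.29 .................................
0.27 .................................
0.25 ................#................
```

View pics/crop0.png

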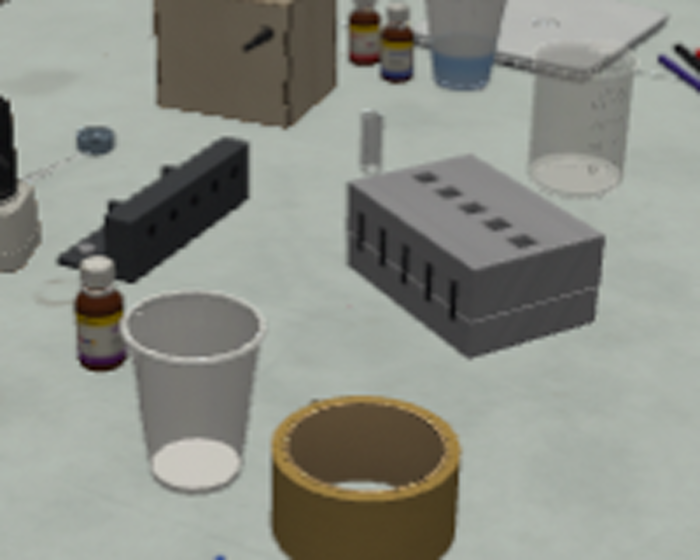

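The crop confirms the grey block: windows on its long side at crop (360–455, 230–300), its end facing the camera, and the bar at crop (175,210). Block centre is about (0.478, 0.025), with its long axis at −36°. Next I'll refine the bar and compute the first move.

```bash
cat >> h.py <<'E'
def block(near=(.478,.0245),verbose=1,cams=("scene","side")):
    out=[]
    for n in cams:
        P,_,_=cloud(grab_frame(n))
        m=(np.linalg.norm(P[:,:2]-near,axis=1)<.1)&(abs(P[:,2]-.0595)<.004)
        if m.sum()<200: print(n,"few",m.sum()); continue
        Q=P[m][:,:2].astype(np.float32)
        # keep the largest blob (drop fingers etc.)
        g=np.round((Q-Q.min(0))/.003).astype(int); im=np.zeros(g.max(0)+3,np.uint8); im[g[:,0],g[:,1]]=1
        k=cv2.morphologyEx(im,cv2.MORPH_CLOSE,np.ones((5,5),np.uint8)); nl,lab,st,_=cv2.connectedComponentsWithStats(k)
        Q=Q[lab[g[:,0],g[:,1]]==1+np.argmax(st[1:,4])]
        (c,(w,h),a)=cv2.minAreaRect(Q)
        if w<h: a+=90
        a=(a+90)%180-90; out.append((c[0],c[1],a)); 
        if verbose: print(n,np.round(c,4),"ang %.1f"%a,"dims %.3f %.3f"%(max(w,h),min(w,h)),len(Q))
    return out
def goto(xy,yaw_deg):
    """tool shift (mm) to reach world xy(z) after the turn about tool z (rad)"""
    s=get_state(); R=np.array(s["ee_rot"]); p=s["position"]; y0=np.degrees(np.arctan2(R[1,0],R[0,0]))
    t=np.radians(yaw_deg); Rn=np.array([[np.cos(t),np.sin(t),0],[np.sin(t),-np.cos(t),0],[0,0,-1]])
    print("t %.2f pos"%s["time"],np.round(p,4),"yaw %.1f turn_z %.3f"%(y0,np.radians(y0-yaw_deg)), "F",np.round(s["force"],1))
    for q in xy: q=np.array(q); print(" to",np.round(q,4)," tool-frame(cur yaw)",np.round(R.T@(q-p)*1e3,1)," (new yaw)",np.round(Rn.T@(q-p)*1e3,1))
E
python3 - <<'E'
from h import *
for n in ("scene","side"):
    P,_,_=cloud(grab_frame(n))
    m=(P[:,0]>.64)&(P[:,0]<.705)&(P[:,1]>-.06)&(P[:,1]<.125)&(abs(P[:,2]-.044)<.004)
    Q=P[m][:,:2].astype(np.float32); print(n,"top rect",cv2.minAreaRect(Q),m.sum())
    m=(P[:,0]>.64)&(P[:,0]<.705)&(P[:,1]>-.06)&(P[:,1]<.125)&(P[:,2]>.01)&(P[:,2]<.048)
    Q=P[m][:,:2]; b=[]
    for y in np.arange(-.045,.105,.01):
        k=Q[(Q[:,1]>=y)&(Q[:,1]<y+.01)]
        if len(k)>4: b.append((np.percentile(k[:,0],8),y+.005))
    b=np.array(b,np.float32); l=cv2.fitLine(b,cv2.DIST_HUBER,0,1e-4,1e-4).ravel(); print(" face dir",np.degrees(np.arctan2(l[1],l[0])),l[2:],"y span",Q[:,1].min(),Q[:,1].max())
    print(np.round(b[:,0],3))
o=np.mean(block(),0); c=o[:2]; 
def plan(c,a,side,dphi,L=.060,cor=.034,off=.0085):
    d=np.radians(a); u=np.array([np.cos(d),np.sin(d)]); v=np.array([-u[1],u[0]])
    st=c+side*(L*u+(.048+.030)*v)
    pc=c-side*cor*u; e=-np.radians(dphi)
    Rr=np.array([[np.cos(e),-np.sin(e)],[np.sin(e),np.cos(e)]]); c2=pc+Rr@(c-pc); u2,v2=Rr@u,Rr@v
    en=c2+side*(.060*u2+(.048+off)*v2)
    return st,en,a-dphi+90
st,en,y=plan(c,o[2],1,20); print(st,en,y)
goto([(*st,.13),(*st,.02),(*en,.02)],y)
E
```

```text
scene top rect ((0.6778811812400818, 0.031443048268556595), (0.150272935628891, 0.027869025245308876), 85.28878021240234) 200
 face dir 85.72625 [0.66539323 0.03      ] y span -0.04526093280901711 0.1085299773171221
[0.661 0.662 0.66  0.662 0.663 0.664 0.664 0.665 0.666 0.667 0.668 0.667
 0.669 0.67  0.671]
side top rect ((0.6792795062065125, 0.03313808888196945), (0.149798184633255, 0.02320561558008194), 87.0908432006836) 305
 face dir 86.59358 [0.66879964 0.029     ] y span -0.04147383398865445 0.1080908033625555
[0.664 0.665 0.666 0.666 0.668 0.668 0.669 0.669 0.669 0.67  0.671 0.672
 0.671 0.671 0.673]
scene [0.4761 0.0249] ang -36.3 dims 0.146 0.096 875
side [0.4799 0.0242] ang -36.3 dims 0.146 0.099 1301
[0.57256067 0.0519189 ] [ 0.54979411 -0.00215218] 33.707366943359375
t 1.10 pos [ 0.2222 -0.5031  0.2186] yaw 23.8 turn_z -0.173 F [-1.   0.1  0.2]
 to [0.5726 0.0519 0.13  ]  tool-frame(cur yaw) [ 544.7 -366.2   88.6]  (new yaw) [ 599.5 -267.3   88.6]
 to [0.5726 0.0519 0.02  ]  tool-frame(cur yaw) [ 544.7 -366.2  198.6]  (new yaw) [ 599.5 -267.3  198.6]
 to [ 0.5498 -0.0022  0.02  ]  tool-frame(cur yaw) [ 502.1 -325.9  198.6]  (new yaw) [ 550.6 -234.9  198.6]
```

Call:
jog_arm:
  series: [39,-26,0,0,0,0,0,39,-26,0,0,0,0,0,39,-26,0,0,0,0,0,39,-26,0,0,0,0,0,39,-26,0,0,0,0,0,39,-26,0,0,0,0,0,39,-26,0,0,0,0,0,39,-26,0,0,0,0,0,39,-26,0,0,0,0,0,39,-26,0,0,0,0,0,39,-26,0,0,0,0,0,39,-26,0,0,0,0,0,39,-26,0,0,0,0,0,38,-28,0,0,0,0,0,0,0,0,0,0,-0.173,0,0,0,45,0,0,0,0,0,0,45,0,0,0,0,0,0,0,0,0,0,0]
  grip_force: 10

```text
time: 3.35
position: [0.57, 0.0522, 0.1254]
ee_rot: [[0.832, 0.555, -0.008], [0.555, -0.832, 0.001], [-0.006, -0.005, -1.0]]
force: [0.2, -0.8, 0.6]
finger_gap: 0.008
gripper_force: 0.0
```

Call:
jog_arm:
  series: [0,0,52,0,0,0,0,0,0,53,0,0,0,0,0,0,0,0,0,0,0,-6,4,0,0,0,0,0,-6,4,0,0,0,0,0,-6,4,0,0,0,0,0,-6,4,0,0,0,0,0,-6,4,0,0,0,0,0,-6,4,0,0,0,0,0,-6,5,0,0,0,0,0,-5,5,0,0,0,0,0,0,0,0,0,0,0,0]

```text
time: 4.85
position: [0.5523, -0.0034, 0.0235]
ee_rot: [[0.832, 0.555, -0.001], [0.555, -0.832, -0.0], [-0.001, -0.0, -1.0]]
force: [2.8, -0.8, 0.5]
finger_gap: 0.001
gripper_force: 0.6
```

```bash
python3 - <<'E'
from h import *
block()
goto([],33.7)
E
```

```text
scene [0.4756 0.0199] ang -53.3 dims 0.147 0.114 903
side [0.4788 0.0218] ang -54.2 dims 0.145 0.118 1304
t 4.95 pos [ 0.552  -0.0029  0.0232] yaw 33.7 turn_z 0.000 F [0.8 0.1 0.6]
```

Call:
jog_arm:
  series: [12,0,0,0,0,0,0,13,0,0,0,0,0,0,0,0,-55,0,0,0,0,0,0,-55,0,0,0,0,-40,-30,0,0,0,0,0,-40,-30,0,0,0,0,0,-39,-29,0,0,0,0,0,-39,-29,0,0,0,0,0,0,0,0,0,0,0.163,0,0,0,0,0,0,0.163,0,0,0,0,0,0,0,0]

```text
time: 6.32
position: [0.377, 0.0221, 0.1339]
ee_rot: [[0.965, 0.262, 0.0], [0.262, -0.965, -0.0], [0.0, 0.0, -1.0]]
force: [0.5, -0.0, -0.1]
finger_gap: 0.005
gripper_force: 0.0
```

```bash
cat >> h.py <<'E'
def plan(c,a,side,dphi,L=.060,cor=.034,off=.0085):
    d=np.radians(a); u=np.array([np.cos(d),np.sin(d)]); v=np.array([-u[1],u[0]])
    st=c+side*(L*u+(.048+.030)*v)
    pc=c-side*cor*u; e=-np.radians(dphi)
    Rr=np.array([[np.cos(e),-np.sin(e)],[np.sin(e),np.cos(e)]]); c2=pc+Rr@(c-pc); u2,v2=Rr@u,Rr@v
    en=c2+side*(.060*u2+(.048+off)*v2)
    print("c2",c2); return st,en,a-dphi+90
E
python3 - <<'E'
from h import *
o=np.mean(block(),0); st,en,y=plan(o[:2],o[2],-1,o[2]+76)
goto([(*st,.13),(*st,.02),(*en,.02)],y)
E
```

```text
scene [0.4685 0.0165] ang -53.9 dims 0.147 0.098 885
side [0.4715 0.0149] ang -53.6 dims 0.149 0.098 1294
c2 [0.48184886 0.02122529]
t 6.42 pos [0.3769 0.0219 0.1337] yaw 15.3 turn_z 0.022 F [ 0.3 -0.3  0.6]
 to [0.3716 0.018  0.13  ]  tool-frame(cur yaw) [-6.1  2.4  3.7]  (new yaw) [-6.1  2.6  3.7]
 to [0.3716 0.018  0.02  ]  tool-frame(cur yaw) [ -6.1   2.4 113.7]  (new yaw) [ -6.1   2.6 113.7]
 to [0.4125 0.0658 0.02  ]  tool-frame(cur yaw) [ 45.9 -32.9 113.7]  (new yaw) [ 45.2 -33.9 113.7]
```

Call:
jog_arm:
  series: [0,0,56,0,0,0,0,0,0,57,0,0,0,0,0,0,0,0,0,0,0,6,-4,0,0,0,0,0,6,-4,0,0,0,0,0,6,-4,0,0,0,0,0,6,-4,0,0,0,0,0,6,-4,0,0,0,0,0,6,-4,0,0,0,0,0,6,-4,0,0,0,0,0,6,-5,0,0,0,0,0,0,0,0,0,0,0,0,-13,0,0,0,0,0,0,-13,0,0,0,0,0,0,0,0,-55,0,0,0,0,0,0,-55,0,0,0,0,0,0,0,0,0,0,0]

```text
time: 8.55
position: [0.3915, 0.0587, 0.1343]
ee_rot: [[0.966, 0.259, 0.009], [0.259, -0.966, -0.001], [0.008, 0.003, -1.0]]
force: [0.1, 0.4, -1.1]
finger_gap: 0.007
gripper_force: 0.0
```

```bash
python3 - <<'E'
from h import *
o=np.mean(block(),0); st,en,y=plan(o[:2],o[2],1,o[2]+94 if o[2]<0 else 0)
goto([(*st,.13),(*st,.02),(*en,.02)],y)
E
```

```text
scene [0.4835 0.0232] ang -78.6 dims 0.147 0.101 900
side [0.4864 0.0249] ang -77.9 dims 0.146 0.097 1263
c2 [0.47566096 0.02342971]
t 8.65 pos [0.3886 0.0591 0.1308] yaw 15.0 turn_z 0.332 F [ 0.  -0.2 -1.2]
 to [ 0.5735 -0.0188  0.13  ]  tool-frame(cur yaw) [158.5 123.2   1. ]  (new yaw) [190.   64.8   0.8]
 to [ 0.5735 -0.0188  0.02  ]  tool-frame(cur yaw) [158.3 123.1 111. ]  (new yaw) [190.   64.8 110.8]
 to [ 0.5278 -0.0404  0.02  ]  tool-frame(cur yaw) [108.6 132.1 110.9]  (new yaw) [145.9  89.5 110.8]
```

Call:
jog_arm:
  series: [40,31,0,0,0,0,0,40,31,0,0,0,0,0,39,31,0,0,0,0,0,39,30,0,0,0,0,0,0,0,0,0,0,0.166,0,0,0,0,0,0,0.166,0,0,0,55,0,0,0,0,0,0,55,0,0,0,0,0,0,0,0,0,0,0,-6,3,0,0,0,0,0,-6,3,0,0,0,0,0,-6,3,0,0,0,0,0,-6,3,0,0,0,0,0,-6,3,0,0,0,0,0,-6,3,0,0,0,0,0,-6,3,0,0,0,0,0,-3,3,0,0,0,0,0,0,0,0,0,0,0,0]

```text
time: 10.9
position: [0.5276, -0.0398, 0.0211]
ee_rot: [[0.998, -0.069, 0.001], [-0.069, -0.998, -0.001], [0.001, 0.001, -1.0]]
force: [2.9, -1.3, 4.0]
finger_gap: 0.004
gripper_force: 1.9
```

Call:
jog_arm:
  series: [13,0,0,0,0,0,0,13,0,0,0,0,0,0,0,0,-55,0,0,0,0,0,0,0,-55,0,0,0,0,0,0,0,0,0,0,0,0]

```text
$.series: bad value
```

```bash
python3 - <<'E'
from h import *
o=np.mean(block(),0); c=o[:2]; b=np.radians(86.2); t=np.array([np.cos(b),np.sin(b)]); n=np.array([t[1],-t[0]])
print("along bar offset",(c-[.667,.032])@t,"gap",(np.array([.667,.032])-c)@n-.048)
st=c-.085*n; en=np.array([.667,.032])-n*(.096+.0075)
goto([(*st,.13),(*en,.02)],-3.8)
E
```

```text
scene [0.4798 0.0219] ang 87.4 dims 0.147 0.115 936
side [0.4841 0.0235] ang 87.4 dims 0.146 0.117 1342
along bar offset -0.02155392828600069 gap 0.13602866322374246
t 11.00 pos [ 0.5276 -0.0396  0.0209] yaw -4.0 turn_z -0.003 F [ 3.5 -1.7  2.5]
 to [0.3971 0.0283 0.13  ]  tool-frame(cur yaw) [-134.8  -58.7 -109.3]  (new yaw) [-134.7  -59.2 -109.1]
 to [0.5637 0.0389 0.02  ]  tool-frame(cur yaw) [ 30.6 -80.8   0.9]  (new yaw) [ 30.8 -80.7   0.9]
```

Call:
jog_arm:
  series: [13,0,0,0,0,0,0,13,0,0,0,0,0,0,0,0,-55,0,0,0,0,0,0,-55,0,0,0,0,0,0,0,0,0,-0.175,0,0,0,0,0,0,-0.175,0,0,0,0,0,0,-0.175,0,0,0,0,0,0,-0.175,0,0,0,0,0,0,-0.175,0,0,0,0,0,0,-0.175,0,0,0,0,0,0,-0.175,0,0,0,0,0,0,-0.175,0,0,0,0,0,0,-0.175,0,0,0,0,0,0,0,0]

```text
time: 12.75
position: [0.5531, -0.0408, 0.13]
ee_rot: [[0.066, 0.998, -0.002], [0.998, -0.066, 0.001], [0.0, -0.002, -1.0]]
force: [-0.6, 0.6, 0.6]
finger_gap: 0.005
gripper_force: 0.0
```

```bash
python3 - <<'E'
from h import *
o=np.mean(block(),0); c=o[:2]; b=np.radians(86.2); t=np.array([np.cos(b),np.sin(b)]); n=np.array([t[1],-t[0]])
print("c",c,"along bar offset",(c-[.667,.032])@t,"gap",(np.array([.667,.032])-c)@n-.048)
d=np.radians(o[2]);u=np.array([np.cos(d),np.sin(d)]);u*=np.sign(u[1])
st=c-.102*u; off=-((c-[.667,.032])@t); en=c-.0775*u+off*t
goto([(*st,.13),(*en,.02)],86.2)
f=grab_frame("scene"); 
P,_,_=cloud(grab_frame("side")); m=(P[:,0]>.4)&(P[:,0]<.53)&(P[:,1]>-.24)&(P[:,1]<-.10)&(P[:,2]>.01)&(P[:,2]<.1); print("beaker extents",P[m].min(0),P[m].max(0))
E
```

```text
scene [0.4729 0.0238] ang 86.9 dims 0.143 0.100 913
side [0.4751 0.024 ] ang 87.0 dims 0.147 0.098 1299
c [0.47401325 0.02387561] along bar offset -0.02089650989135313 gap 0.14402402364298
t 12.85 pos [ 0.5531 -0.0409  0.1302] yaw 86.1 turn_z -0.002 F [-0.2  0.1  0. ]
 to [ 0.4686 -0.078   0.13  ]  tool-frame(cur yaw) [-42.8 -81.8   0.3]  (new yaw) [-42.6 -81.9   0.2]
 to [ 0.4713 -0.0327  0.02  ]  tool-frame(cur yaw) [  2.6 -82.1 110.3]  (new yaw) [  2.8 -82.2 110.2]
beaker extents [ 0.42720558 -0.21916686  0.01012601] [ 0.50303372 -0.13395363  0.09812832]
```

Call:
jog_arm:
  series: [-21,-41,0,0,0,0,0,-21,-41,0,0,0,0,0,0,0,0,0,0,0,0,0,0,55,0,0,0,0,0,0,55,0,0,0,0,0,0,0,0,0,0,0,6,0,0,0,0,0,0,6,0,0,0,0,0,0,6,0,0,0,0,0,0,6,0,0,0,0,0,0,6,0,0,0,0,0,0,6,0,0,0,0,0,0,5,0,0,0,0,0,0,4,0,0,0,0,0,0,0,0,0,0,0,0,0,-10,0,0,0,0,0,0,-15,0,0,0,0,0,0,0,0,-55,0,0,0,0,0,0,-55,0,0,0,0]

```text
time: 15.32
position: [0.4689, -0.0584, 0.1311]
ee_rot: [[0.066, 0.998, -0.003], [0.998, -0.066, 0.001], [0.001, -0.003, -1.0]]
force: [0.3, -1.0, 0.7]
finger_gap: 0.008
gripper_force: 0.0
```

Call:
jog_arm:
  series: [0,0,0,0,0,0.175,0,0,0,0,0,0,0.175,0,0,0,0,0,0,0.175,0,0,0,0,0,0,0.175,0,0,0,0,0,0,0.175,1,0,0,0,0,0,0.175,1,0,0,0,0,0,0.175,1,0,0,0,0,0,0.175,1,0,0,0,0,0,0.173,1]

```text
time: 16.45
position: [0.4694, -0.0584, 0.1303]
ee_rot: [[0.997, -0.074, -0.001], [-0.074, -0.997, 0.001], [-0.001, -0.0, -1.0]]
force: [0.4, -0.7, -0.1]
finger_gap: 0.493
gripper_force: 0.0
```

```bash
cat >> h.py <<'E'
def final():
    o=np.mean(block(near=tuple(np.load("c.npy"))),0); c=o[:2]; np.save("c.npy",c); b=np.radians(86.2); t=np.array([np.cos(b),np.sin(b)]); n=np.array([t[1],-t[0]])
    F=np.array([.667,.032])
    print("c",c,"along",(c-F)@t,"gap",(F-c)@n-.048)
    goto([(*(c-.083*n),.13),(*(c-.0555*n),.02),(*(F-n*(.096+.0075)),.02)],-3.8)
E
python3 - <<'E'
from h import *
np.save("c.npy",[.475,.044]); final()
E
```

```text
scene [0.4756 0.0479] ang 86.4 dims 0.145 0.102 943
side [0.4781 0.0481] ang 85.8 dims 0.145 0.098 1378
c [0.47684659 0.04800312] along 0.003365732584679716 gap 0.14279594051289518
t 16.55 pos [ 0.4695 -0.0583  0.1304] yaw -4.0 turn_z -0.003 F [0.2 0.3 0.4]
 to [0.394  0.0535 0.13  ]  tool-frame(cur yaw) [ -83.  -106.3    0.5]  (new yaw) [ -82.7 -106.6    0.4]
 to [0.4215 0.0517 0.02  ]  tool-frame(cur yaw) [ -55.4 -106.4  110.5]  (new yaw) [ -55.2 -106.6  110.4]
 to [0.5637 0.0389 0.02  ]  tool-frame(cur yaw) [  87.4 -103.4  110.3]  (new yaw) [  87.6 -103.2  110.4]
```

Call:
jog_arm:
  series: [-28,-36,0,0,0,0,1,-28,-35,0,0,0,0,1,-27,-35,0,0,0,0,1,0,0,0,0,0,0,1,0,0,55,0,0,0,1,0,0,55,0,0,0,1,0,0,0,0,0,0,1,10,0,0,0,0,0,1,10,0,0,0,0,0,1,7,0,0,0,0,0,1,8,0,0,0,0,0,1,10,0,0,0,0,0,1,10,0,0,0,0,0,1,10,0,0,0,0,0,1,10,0,0,0,0,0,1,10,0,0,0,0,0,1,10,0,0,0,0,0,1,10,0,0,0,0,0,1,10,0,0,0,0,0,1,0,0,0,0,0,0,1]

```text
time: 19.05
position: [0.5101, 0.0459, 0.0215]
ee_rot: [[0.998, -0.067, 0.002], [-0.067, -0.998, -0.0], [0.002, 0.0, -1.0]]
force: [-1.3, -0.3, 0.8]
finger_gap: 0.999
gripper_force: 0.6
```

```bash
python3 - <<'E'
from h import *
np.save("c.npy",[.56,.043]); final()
E
```

```text
scene [0.5633 0.0158] ang -18.0 dims 0.121 0.095 303
side [0.5607 0.0595] ang -3.9 dims 0.116 0.114 670
c [0.56198028 0.03767678] along -0.0012957713859162254 gap 0.05716505558562099
t 19.15 pos [0.5101 0.0458 0.0214] yaw -3.8 turn_z -0.001 F [-0.5  0.1 -0.2]
 to [0.4792 0.0432 0.13  ]  tool-frame(cur yaw) [ -30.4    4.7 -108.7]  (new yaw) [ -30.7    4.7 -108.6]
 to [0.5066 0.0414 0.02  ]  tool-frame(cur yaw) [-3.2  4.7  1.4]  (new yaw) [-3.2  4.7  1.4]
 to [0.5637 0.0389 0.02  ]  tool-frame(cur yaw) [53.9  3.3  1.6]  (new yaw) [53.9  3.4  1.4]
```

Call:
jog_arm:
  series: [7,0,0,0,0,0,1,7,0,0,0,0,0,1,7,0,0,0,0,0,1,7,0,0,0,0,0,1,6,0,0,0,0,0,1,5,0,0,0,0,0,1,3,0,0,0,0,0,1,3,0,0,0,0,0,1,2,0,0,0,0,0,1,1,0,0,0,0,0,1,0,0,0,0,0,0,1]

```text
time: 20.52
position: [0.5547, 0.043, 0.0208]
ee_rot: [[0.998, -0.067, -0.004], [-0.067, -0.998, 0.0], [-0.004, -0.0, -1.0]]
force: [-6.8, -0.1, 5.3]
finger_gap: 0.999
gripper_force: 3.9
```

Call:
jog_arm:
  series: [2,0,0,0,0,0,1,2,0,0,0,0,0,1,0,0,0,0,0,0,1]

```text
time: 20.9
position: [0.5591, 0.0427, 0.0208]
ee_rot: [[0.998, -0.067, -0.003], [-0.067, -0.998, 0.0], [-0.003, -0.0, -1.0]]
force: [-6.4, 0.1, 4.3]
finger_gap: 1.0
gripper_force: 3.3
```

Call:
jog_arm:
  series: [2,0,0,0,0,0,1,1,0,0,0,0,0,1,0,0,0,0,0,0,1]

```text
time: 21.28
position: [0.5619, 0.0425, 0.0207]
ee_rot: [[0.998, -0.067, -0.004], [-0.067, -0.998, 0.0], [-0.004, -0.0, -1.0]]
force: [-7.8, 1.4, 5.6]
finger_gap: 0.999
gripper_force: 3.6
```

Call:
jog_arm:
  series: [1,0,0,0,0,0,1,1,0,0,0,0,0,1,0,0,0,0,0,0,1]

```text
time: 21.65
position: [0.5633, 0.0424, 0.0207]
ee_rot: [[0.998, -0.067, -0.005], [-0.067, -0.998, 0.0], [-0.005, -0.0, -1.0]]
force: [-9.2, 0.8, 6.3]
finger_gap: 1.002
gripper_force: 4.4
```

Call:
jog_arm:
  series: [1,0,0,0,0,0,1,1,0,0,0,0,0,1,0,0,0,0,0,0,1]

```text
time: 22.02
position: [0.5632, 0.0424, 0.0207]
ee_rot: [[0.998, -0.067, -0.009], [-0.067, -0.998, 0.001], [-0.009, 0.0, -1.0]]
force: [-15.1, 0.4, 12.5]
finger_gap: 1.0
gripper_force: 7.4
```

Call:
jog_arm:
  series: [1,0,0,0,0,0,1,1,0,0,0,0,0,1,0,0,0,0,0,0,1]

```text
time: 22.4
position: [0.5631, 0.0425, 0.0206]
ee_rot: [[0.998, -0.067, -0.013], [-0.067, -0.998, 0.001], [-0.013, 0.0, -1.0]]
force: [-20.2, 0.3, 17.2]
finger_gap: 0.999
gripper_force: 10.2
```

Call:
jog_arm:
  series: [-2,0,0,0,0,0,1,-4,0,0,0,0,0,1,-12,0,0,0,0,0,1,-15,0,0,0,0,0,1,0,0,-60,0,0,0,1,0,0,-60,0,0,0,1,-50,0,-30,0,0,0,1,-60,0,0,0,0,0,1,-60,0,0,0,0,0,1,-30,0,0,0,0,0,1,0,0,0,0,0,0,1]

```text
time: 23.78
position: [0.3359, 0.0577, 0.1709]
ee_rot: [[0.998, -0.067, 0.002], [-0.067, -0.998, -0.0], [0.002, 0.0, -1.0]]
force: [1.1, -0.1, 0.3]
finger_gap: 0.997
gripper_force: 0.0
```

```bash
python3 - <<'E'
from h import *
np.save("c.npy",[.618,.04]); final()
f=grab_frame("side"); cv2.imwrite("pics/end.png",cv2.resize(f["frame"][140:300,200:400],None,fx=3.5,fy=3.5,interpolation=cv2.INTER_CUBIC))
E
```

```text
scene [0.62   0.0378] ang 86.8 dims 0.144 0.103 746
side [0.6225 0.0387] ang 86.3 dims 0.145 0.098 1163
c [0.62125689 0.03827457] along 0.0032291964254904295 gap -0.0019416156520693437
t 23.88 pos [0.3387 0.0572 0.1713] yaw -3.9 turn_z -0.001 F [-0.1 -0.  -0.3]
 to [0.5384 0.0438 0.13  ]  tool-frame(cur yaw) [ 2.001e+02 -1.000e-01  4.190e+01]  (new yaw) [2.002e+02 2.000e-01 4.130e+01]
 to [0.5659 0.042  0.02  ]  tool-frame(cur yaw) [ 2.272e+02 -1.000e-01  1.520e+02]  (new yaw) [2.277e+02 2.000e-01 1.513e+02]
 to [0.5637 0.0389 0.02  ]  tool-frame(cur yaw) [225.3   3.1 152. ]  (new yaw) [225.8   3.4 151.3]
```

View pics/end.png

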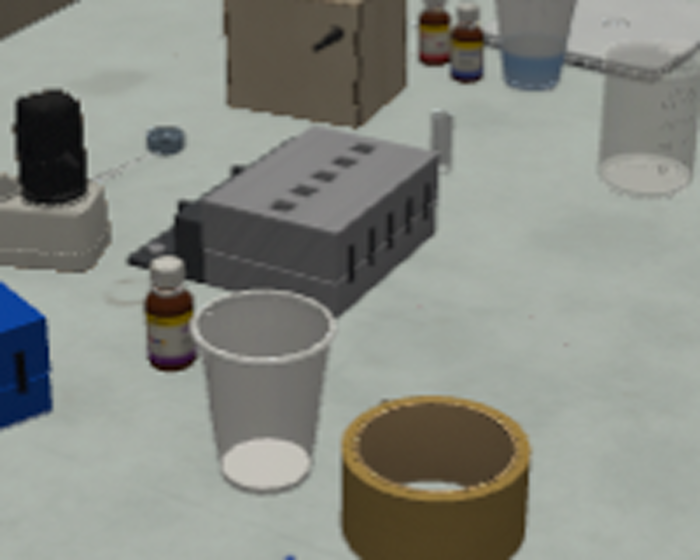

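The block sits flat on the bar at crop (190,240). Its long side is against the face, it is centred to about 3 mm, and the bystanders haven't moved.

```bash
python3 -c "from rig import *; print(job_done())"
```

```text
the job is handed in; nothing more can be done
None
```

The job is handed in at about 24 s of robot time: the block was turned on the spot (its middle strayed about 2.5 cm), and its long side now sits flat on the bar, centred to about 3 mm by camera measurement, with the things round it left where they stood.

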